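# Press a gel cassette flush to its gasket with the pressure plate

## Task

A gel cassette stands loose in one bay of the small electrophoresis cell; the other bay is filled by the blanking plug. Take the pressure plate out of the drying rack, lower it all the way down into the cell in the gap between the cassette and the cell's outer wall (the only gap wide enough for it), and push it towards the middle of the cell so that the cassette stands flush against the core's gasket, top and bottom. Finish while still gripping the plate and pressing it on firmly, as by hand, so that the clamp screws can be run in; the cassette is glass, so never push hard, and leave everything else as it stands.

Things in the scene. Friction and masses are not known exactly. Their poses are not given: they have to be found in the camera images.
- gel_cell: small open-topped clear tank on a grey base 122 (x) x 108 (y) x 5 mm, fixed. Origin: centre of its underside on the bench. Inner faces of the long walls at y = +43 and -43 mm, of the end walls at x = +49 and -49 mm; floor 5 mm, grey rim 80 mm above the bench, rim out to y = +-50 mm. Four black clamp-screw knobs stick out of the long walls to y = +-66 mm, 38 mm up
- core: the cell's fixed white U-shaped core through its middle, 94 mm along x, sharing the cell's origin and axes. Black rubber gaskets on both faces at y = +15 and -15 mm, 8 to 85 mm above the bench; a bay 28 mm wide lies on either side between gasket and long wall. Core top 86 mm above the bench, two thin terminal posts (x = +-40 mm, y = 0) up to 98 mm
- cassette: gel cassette: glass in a grey frame, 90 (x) x 8 (y) x 85 (z) mm, 100 g, loose, upright on the cell's floor in either bay (cell y positive or negative), 2 to 4.5 mm off the gasket, nearly parallel to it, so 15 mm or more are free outside it. Origin: centre of its underside. Top 90 mm above the bench. Flush, its origin lies 19 mm from the cell's middle plane
- cassette_top (a point): point in the cassette's middle plane, 80 mm above its underside
- cassette_foot (a point): point in the cassette's middle plane, 10 mm above its underside
- blanking_plug: the blanking plug in the other bay: a white block, loose, a flange 88 (x) x 10 (y) x 82 (z) mm with a 30 mm thick boss in the middle, which leaves less than 8 mm beside it in the bay. Origin: centre of its underside. To be left alone
- pressure_plate: white plastic panel, upright in one of the rack's two slots, loose, 80 to 170 g: 80 (x) x 8 (y) x 94 (z) mm, with two round ribs along x, 12 mm thick over both faces, 16 and 50 mm above its foot, and a grip tab 44 (x) x 12 (y) mm from 90 to 140 mm above the foot, best gripped across the 12 mm about 120 mm up. Alike on both faces. Origin: centre of its foot
- notched_plate: a white ceramic plate, 90 x 8 x 86 mm with a notch in its top edge, standing in the rack's other slot. Origin: centre of its underside. To be left alone
- drying_rack: the drying rack, fixed: a grey drip tray 112 (x) x 124 (y) mm, its floor 4 mm above the bench, with four bent-wire arches 60 mm high that make two slots 15 mm wide, at y = +28 and -28 mm, along x. Origin: centre of its underside on the bench
- mouse: a black computer mouse, 109 x 60 x 35 mm, a bystander; origin: centre of its underside
- log_book: a dark blue hard-back notebook, 212 x 151 x 18 mm, lying near the bench's front edge, a bystander; origin: centre of its underside
- beaker: a glass beaker, 56 x 63 x 69 mm, a bystander; origin: centre of its underside
- pipette: a pipette lying on the bench, 236 mm long, a bystander; origin: centre of its underside
Mind the look-alikes: they are no part of the job. Of the things shaped like the pressure_plate, the white one is meant.

How it is judged:
By the outcome, as a careful person would: the job done as asked, in the order asked, and still so for the second after the job is handed in, while the arm keeps its last pose, push and grip.
It also fails if it takes over 48 s, if anything falls off the work surface, if the arm or the gripper's body presses on something with over 40 N, if the wrist force passes 120 N, or if a joint passes its speed limit or range.

## Robot

A 6-joint arm with a two-finger parallel gripper is mounted at the origin on a cart in front of the work surface, level with it; the furniture and walls round the work are solid. World frame = base frame: x ahead of the robot, y to its left, z up, the work surface at z = 0. Lengths are in m, angles in rad, forces in N, time in s.
With the tool pointing down it reaches from about 0.4 to 0.825 m from the base axis. Payload 7 kg.
Tool frame: the origin (TCP) lies on the front face of the gripper's body, between the roots of the fingers; the fingertips stand 73 mm ahead of it and the grasp point (between the pads) lies 54 mm ahead of it; z points along the fingers, y is the line along which they close (so a half turn about z gives the same grasp; the last joint's range is limited). The gripper opens to 85 mm and grips with 20 to 120 N. Pads are 22 mm wide; open, the fingers measure 114 mm over their backs; the gripper's body (76 mm by 85 mm) begins 54 mm behind the grasp point. The pads swing forward as they close: fully open they stand 13 mm farther back than shut.
Start: joints at [-1.006, 0.359, 0.012, 0, -1.224, -0.288], TCP at [0.184, -0.649, 0.304] pointing down, gripper open.
Joint ranges: [-3.07, 3.07], [-1.43, 2.12], [-1.02, 1.25], [-3.03, 1.67], [-3.05, -0], [-3.03, 3.03]. Speed limits (rad/s): [2.39, 2.39, 3.01, 3.14, 3.14, 3.14].

## Interface

Orientations are given as a 3x3 rotation matrix whose columns are the frame's x, y, z axes.
In Python, from workcell import sensors, eyes, ctrl gives the robot as it stands.
- The arm moves only by the tool step_arm, never from a script. Its argument "plan" is a list of rows, each an object of numbers: "tx", "ty", "tz": the shift along the tool's x, y, z in units of 50 mm (1.0 is 50 mm); "rx", "ry", "rz": the turn, a rotation vector about the tool's x, y, z in units of 5 degrees (1.0 is 5 degrees); "grip": the finger opening in mm, from 0 to 85.4. A call has 1 to 12 rows; each row is the pose to reach, as a shift and turn from the pose commanded when the call began, along the tool's axes at that moment; what a row does not reach only later rows make up. A row lasts 1/8 s, in which the tool goes at most 62.5 mm and 10.7 degrees, less where a joint would pass 70% of its speed; a pose out of reach is approached as far as the arm can. A call with a gripper value outside its range is refused whole. The fingers move at their own pace and stop on an object; "force" is the grip in N (left out, the last holds). Time passes only in rows, so rows that repeat a pose let the fingers close. It gives the time, the measured TCP pose, the force, the opening and the grip force at its end, in the units of the state.
- sensors.observe(): the state, without advancing time (a new reading comes with each control period).
- eyes.snapshot(name): name is "side" or "top"; returns (picture, depth): 384x512x3 uint8, blue, green, red; 384x512 float32, m along the optical axis (not along the pixel's ray), 0 where there is no reading.
- eyes.camera_info(name): a dict with "vfov" (degrees; the focal length in pixels is half the picture's height over the tangent of half this angle, whatever the lens; pixels are square), "cx", "cy" (the principal point, pixels), "k1" (the pictures are not rectified: a ray, as slopes to the right and down, at radius r is drawn at 1 + k1 r^2 times it, then the intrinsics apply), "rvec" (rotation vector, rad) and "tvec" (3), from world to camera coordinates, as OpenCV has them. Camera axes: x right, y down, z forward; pixel columns grow to the right and rows downward; lengths in m; the calibration is good to about 2 mm. A picture is of the moment at which its call begins. camera_info takes no time and is no camera call.
- ctrl.sign_off(): hands the job in; it is judged then, once.
The state is a dict: "clock": time; "joint_pos": joint angles; "joint_vel": joint speeds; "effort": joint torques, N m; "tcp_pos": TCP position; "orientation": TCP orientation; "contact_force": force on the tool from outside, world axes, zero at the start; "moment": the same for the moment, N m; "width": finger opening in m; "grip_force": force on a finger pad.
Only numpy, scipy, OpenCV 4.12 (cv2) and the standard library are available. Lean on these libraries where they do the work, as an engineer would, in place of code of your own. Each camera call takes 0.05 s, during which the arm holds its last target. There are 200 camera calls.

## Working session

There is one attempt and no reset: what is moved stays moved. The work goes in short steps, Python scripts to look and compute and a tool call to move; the robot and the scene stay as the last step left them, time stands still between calls to the robot, and variables do not carry over. Pictures are saved under pics/ and viewed, at most 10 in all, crops included, and the job is handed in when it is done.

Besides the shell and the picture viewer there is one more tool, called after "Call:" by a JSON object that holds its "name" and its "arguments", one argument or row to a line. step_arm: Moves the arm, as the interface text tells. Its arguments: {"type":"object","properties":{"plan":{"type":"array"},"force":{"type":"number"}},"required":["plan"]}

```bash
mkdir -p pics; cat > h.py <<'E'
import numpy as np, cv2
from workcell import sensors, eyes, ctrl
def cam(n):
    i=eyes.camera_info(n); f=192/np.tan(np.radians(i['vfov'])/2)
    K=np.array([[f,0,i['cx']],[0,f,i['cy']],[0,0,1]]); D=np.array([i['k1'],0,0,0,0.])
    return K,D,np.array(i['rvec'],float),np.array(i['tvec'],float)
def cloud(n,depth):
    K,D,r,t=cam(n); h,w=depth.shape
    uv=np.stack(np.meshgrid(np.arange(w),np.arange(h)),-1).reshape(-1,1,2).astype(float)
    s=cv2.undistortPoints(uv,K,D).reshape(h,w,2)
    P=np.dstack([s,np.ones((h,w))])*depth[...,None]
    return (P-t)@cv2.Rodrigues(r)[0]
def proj(n,P):
    K,D,r,t=cam(n); return cv2.projectPoints(np.array(P,float).reshape(-1,1,3),r,t,K,D)[0].reshape(-1,2)
def shot(n,tag):
    p,d=eyes.snapshot(n); cv2.imwrite(f'pics/{tag}.png',p); np.savez(f'{tag}.npz',p=p,d=d); return p,d
E
python3 - <<'E'
from h import *
for n in('side','top'):
    p,d=shot(n,n+'0'); print(n,eyes.camera_info(n))
E
```

```text
side {'vfov': 42.23160976660665, 'cx': 261.6883784515501, 'cy': 185.47972724739896, 'k1': -0.2051394245649285, 'rvec': array([ 0.70545973, -2.57095267,  1.16454086]), 'tvec': array([0.48076303, 0.2206751 , 1.57460817])}
top {'vfov': 50.45810726355348, 'cx': 257.4023235941944, 'cy': 195.732530369438, 'k1': 0.04918864718049592, 'rvec': array([ 2.1721631 , -2.19921456,  0.12702629]), 'tvec': array([0.02112736, 0.54982071, 1.32845352])}
```

View pics/side0.png

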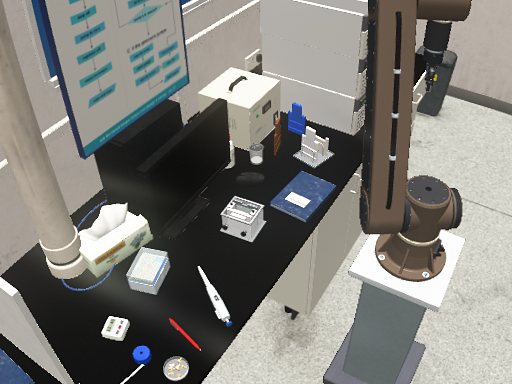

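View pics/top0.png

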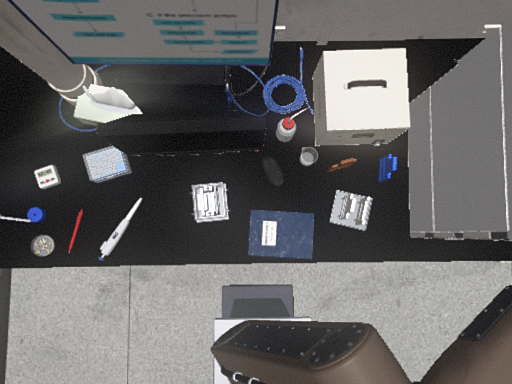

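The top view shows the cell at about (210,201) and the rack at about (352,209), with blue and brown look-alikes beside the rack. In the side view the cell is at (243,217) and the rack at (314,148). I'll enlarge both and compute clouds.

```bash
python3 - <<'E'
from h import *
T=np.load('top0.npz');S=np.load('side0.npz')
def crop(p,u,v,w=60,h=45): return cv2.resize(p[v-h//2:v-h//2+h,u-w//2:u-w//2+w],(400,300),interpolation=cv2.INTER_CUBIC)
m=np.vstack([np.hstack([crop(T['p'],210,201),crop(T['p'],352,209)]),np.hstack([crop(S['p'],243,217),crop(S['p'],314,146)])])
cv2.imwrite('pics/m.png',m)
for n,A,boxes in(('top',T,[(180,240,175,228),(322,382,184,234)]),('side',S,[(213,273,192,244),(284,344,122,170)])):
    C=cloud(n,A['d'])
    for u0,u1,v0,v1 in boxes:
        c=C[v0:v1,u0:u1].reshape(-1,3); p=A['p'][v0:v1,u0:u1].reshape(-1,3)
        bright=(p.min(1)>60)
        print(n,'pts',len(c))
        for lo,hi in((-.01,.002),(.002,.015),(.03,.055),(.055,.075),(.075,.084),(.084,.088),(.088,.094),(.094,.11),(.11,.15)):
            k=(c[:,2]>lo)&(c[:,2]<hi)&bright
            if k.sum()>3: print(lo,hi,k.sum(),np.percentile(c[k],[3,50,97],axis=0).round(4).tolist())
E
```

```text
top pts 3180
-0.01 0.002 123 [[0.4664, 0.1135, -0.0056], [0.5223, 0.1431, 0.0001], [0.6007, 0.2342, 0.0019]]
0.002 0.015 282 [[0.4694, 0.1162, 0.0023], [0.5117, 0.1428, 0.0054], [0.5835, 0.2164, 0.0142]]
0.03 0.055 119 [[0.4894, 0.1078, 0.0305], [0.5359, 0.1794, 0.0424], [0.5794, 0.2312, 0.0541]]
0.055 0.075 78 [[0.4833, 0.139, 0.0553], [0.5437, 0.1837, 0.0668], [0.5843, 0.2165, 0.0747]]
0.075 0.084 425 [[0.4764, 0.1218, 0.0755], [0.5303, 0.182, 0.0796], [0.5871, 0.2199, 0.0836]]
0.084 0.088 120 [[0.4856, 0.1278, 0.0842], [0.5306, 0.183, 0.0858], [0.5775, 0.2112, 0.0878]]
0.088 0.094 86 [[0.4883, 0.1434, 0.0881], [0.5325, 0.1653, 0.0898], [0.5769, 0.1967, 0.0936]]
0.094 0.11 7 [[0.4913, 0.1468, 0.0949], [0.56, 0.1492, 0.0959], [0.5778, 0.1727, 0.1017]]
top pts 3000
-0.01 0.002 277 [[0.4392, -0.3692, -0.0047], [0.4902, -0.298, 0.0], [0.5573, -0.2338, 0.0019]]
0.002 0.015 542 [[0.4427, -0.3616, 0.0021], [0.4939, -0.2835, 0.005], [0.5616, -0.2356, 0.0116]]
0.03 0.055 71 [[0.4525, -0.3317, 0.0318], [0.4912, -0.3134, 0.0466], [0.5418, -0.2574, 0.0547]]
0.055 0.075 183 [[0.4672, -0.3365, 0
[... 1485 characters left out ...]
0.5818, -0.2355, 0.0142]]
0.03 0.055 201 [[0.4584, -0.5038, 0.0304], [0.4947, -0.3171, 0.0407], [0.5482, -0.2598, 0.0536]]
0.055 0.075 151 [[0.4545, -0.4923, 0.0569], [0.4925, -0.2823, 0.0648], [0.5469, -0.2579, 0.0739]]
0.075 0.084 56 [[0.4606, -0.3338, 0.0757], [0.4956, -0.2759, 0.078], [0.5379, -0.261, 0.0836]]
0.084 0.088 16 [[0.4525, -0.3179, 0.0842], [0.4912, -0.2731, 0.0851], [0.5439, -0.2604, 0.0877]]
0.088 0.094 29 [[0.4548, -0.3187, 0.0882], [0.4989, -0.2744, 0.0899], [0.545, -0.2645, 0.0935]]
0.094 0.11 54 [[0.4673, -0.2998, 0.0945], [0.5043, -0.2702, 0.0997], [0.5466, -0.2609, 0.1096]]
0.11 0.15 106 [[0.4887, -0.2837, 0.1109], [0.5084, -0.2701, 0.1322], [0.5317, -0.2611, 0.1479]]
```

View pics/m.png

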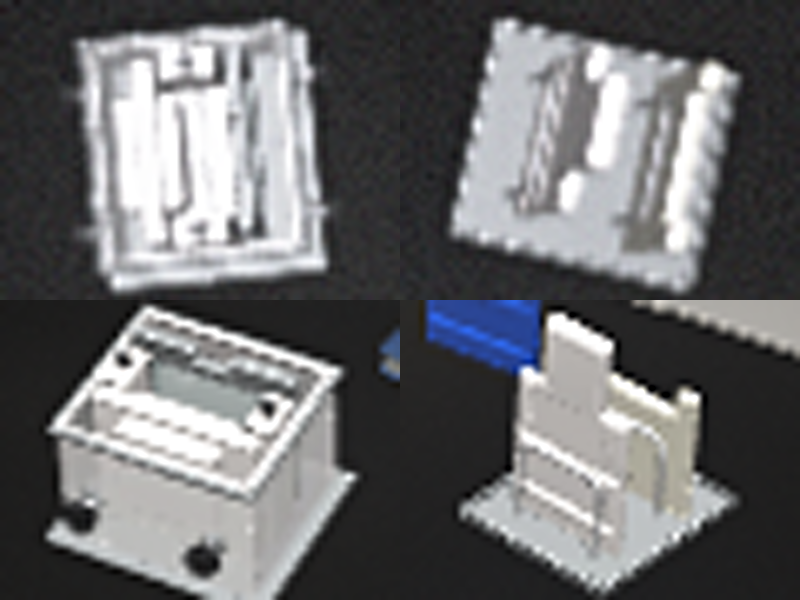

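The enlargement shows the plate with its tab in the rack's left slot, near (600,110) of the top-right tile. The notched plate is in the right slot. The cassette is in the cell's right bay (world −y) and the plug in the left. Next I'll fit the yaw angles and positions.

```bash
cat >> h.py <<'E'
from scipy.optimize import minimize
def place(p,P):
    c,s=np.cos(p[2]),np.sin(p[2]); P=np.atleast_2d(P).astype(float)
    return np.c_[p[0]+c*P[:,0]-s*P[:,1],p[1]+s*P[:,0]+c*P[:,1],P[:,2]]
def box(hx,hy,z0,z1,x=0,y=0): return np.array([[x+a*hx,y+b*hy,z] for a in(-1,1) for b in(-1,1) for z in(z0,z1)])
def sil(n,p,boxes,u0,v0,w,h,k=8):
    m=np.zeros((h*k,w*k),np.uint8)
    for b in boxes:
        q=(proj(n,place(p,b))-[u0-.5,v0-.5])*k
        cv2.fillConvexPoly(m,cv2.convexHull(np.round(q*16).astype(np.int32)),255,shift=4)
    return cv2.resize(m,(w,h),interpolation=cv2.INTER_AREA)/255.
E
cat > fit.py <<'E'
from h import *
T=np.load('top0.npz');S=np.load('side0.npz')
cell=[box(.061,.054,0,.005),box(.055,.050,.075,.080),box(.049,.047,0,.08)]
cell+=[box(.006,.066,.032,.044,x=a*.03) for a in()]
tray=[box(.056,.062,0,.004)]
# plate in slot; its own pose
plate=[box(.040,.004,.004,.098),box(.022,.006,.094,.144)]
def run(name,boxes,p0,views):
    def cost(p):
        e=0
        for n,A,(u0,u1,v0,v1) in views:
            I=A['p'][v0:v1,u0:u1].min(2).astype(float)
            t=np.clip((I-35)/(140-35),0,1)
            e+=np.abs(sil(n,p,boxes,u0,v0,u1-u0,v1-v0)-t).sum()
        return e
    best=min((minimize(lambda q:cost(q*[.01,.01,.1]),(np.array(p0)+[0,0,dy])/[.01,.01,.1],method='Nelder-Mead',options=dict(initial_simplex=None,xatol=1e-3,fatol=1e-2)) for dy in(-.15,0,.15)),key=lambda r:r.fun)
    p=best.x*[.01,.01,.1]; print(name,[v[0] for v in views],p.round(4),np.degrees(p[2]).round(2),round(best.fun,1)); return p
vt=('top',T,(180,242,174,230));vs=('side',S,(213,275,190,246))
for v in([vt],[vs],[vt,vs]): pc=run('cell',cell,[.532,.169,.1],v)
rt=('top',T,(322,382,182,236));rs=('side',S,(286,340,120,172))
for v in([rt],): pr=run('tray',tray,[.50,-.299,-.2],v)
np.savez('fit.npz',pc=pc,pr=pr)
# cloud analysis in local frames
for n,A,b in(('top',T,(322,382,184,234)),('side',S,(286,344,118,170))):
    u0,u1,v0,v1=b;c=cloud(n,A['d'])[v0:v1,u0:u1].reshape(-1,3);P=place([0,0,-pr[2]],c-[pr[0],pr[1],0])
    for lo,hi in((.03,.08),(.099,.139),(.139,.15)):
        k=(P[:,2]>lo)&(P[:,2]<hi)&(abs(P[:,0])<.06)&(P[:,1]>.0)&(P[:,1]<.06); q=P[k]
        print('plate',n,lo,k.sum(),np.percentile(q,[5,50,95],axis=0).round(4).tolist(),'slope',np.polyfit(q[:,0],q[:,1],1)[0].round(3))
for n,A,b in(('top',T,(180,240,174,228)),('side',S,(213,273,190,244))):
    u0,u1,v0,v1=b;c=cloud(n,A['d'])[v0:v1,u0:u1].reshape(-1,3);P=place([0,0,-pc[2]],c-[pc[0],pc[1],0])
    k=(P[:,2]>.087)&(P[:,2]<.093)&(abs(P[:,0])<.032);q=P[k]
    print('cass',n,k.sum(),np.histogram(q[:,1],np.arange(-.05,.05,.004)),np.percentile(q[q[:,1]<-.012],[5,50,95],axis=0).round(4).tolist() )
E
python3 fit.py
```

```text
cell ['top'] [0.5314 0.1709 0.0836] 4.79 206.7
cell ['side'] [0.5365 0.1649 0.0805] 4.61 142.2Traceback (most recent call last):
  File "fit.py", line 19, in <module>
    for v in([vt],[vs],[vt,vs]): pc=run('cell',cell,[.532,.169,.1],v)
                                    ~~~^^^^^^^^^^^^^^^^^^^^^^^^^^^^^^
  File "fit.py", line 16, in run
    best=min((minimize(lambda q:cost(q*[.01,.01,.1]),(np.array(p0)+[0,0,dy])/[.01,.01,.1],method='Nelder-Mead',options=dict(initial_simplex=None,xatol=1e-3,fatol=1e-2)) for dy in(-.15,0,.15)),key=lambda r:r.fun)
  File "fit.py", line 16, in <genexpr>
    best=min((minimize(lambda q:cost(q*[.01,.01,.1]),(np.array(p0)+[0,0,dy])/[.01,.01,.1],method='Nelder-Mead',options=dict(initial_simplex=None,xatol=1e-3,fatol=1e-2)) for dy in(-.15,0,.15)),key=lambda r:r.fun)
              ~~~~~~~~^^^^^^^^^^^^^^^^^^^^^^^^^^^^^^^^^^^^^^^^^^^^^^^^^^^^^^^^^^^^^^^^^^^^^^^^^^^^^^^^^^^^^^^^^^^^^^^^^^^^^^^^^^^^^^^^^^^^^^^^^^^^^^^^^^^^^^^^^^^^^^^^^^
    res = _minimize_neldermead(fun, x0, args, callback, bounds=bounds,
                               **options)
    fxr = func(
[... 203 characters left out ...]
ad',options=dict(initial_simplex=None,xatol=1e-3,fatol=1e-2)) for dy in(-.15,0,.15)),key=lambda r:r.fun)
                                ~~~~^^^^^^^^^^^^^^^^
  File "fit.py", line 14, in cost
    e+=np.abs(sil(n,p,boxes,u0,v0,u1-u0,v1-v0)-t).sum()
              ~~~^^^^^^^^^^^^^^^^^^^^^^^^^^^^^
  File "h.py", line 25, in sil
    q=(proj(n,place(p,b))-[u0-.5,v0-.5])*k
       ~~~~^^^^^^^^^^^^^^
  File "h.py", line 14, in proj
    K,D,r,t=cam(n); return cv2.projectPoints(np.array(P,float).reshape(-1,1,3),r,t,K,D)[0].reshape(-1,2)
            ~~~^^^
  File "h.py", line 4, in cam
    i=eyes.camera_info(n); f=192/np.tan(np.radians(i['vfov'])/2)
ValueError: time passes only in moves, steps and waits
```

```bash
python3 - <<'E'
s=open('h.py').read()
s=s.replace("def cam(n):\n    i=eyes.camera_info(n);","CI={'side':dict(vfov=42.23160976660665,cx=261.6883784515501,cy=185.47972724739896,k1=-0.2051394245649285,rvec=[0.70545973,-2.57095267,1.16454086],tvec=[0.48076303,0.2206751,1.57460817]),'top':dict(vfov=50.45810726355348,cx=257.4023235941944,cy=195.732530369438,k1=0.04918864718049592,rvec=[2.1721631,-2.19921456,0.12702629],tvec=[0.02112736,0.54982071,1.32845352])}\ndef cam(n):\n    i=CI[n];")
open('h.py','w').write(s)
f=open('fit.py').read()
f=f.replace("t=np.clip((I-35)/(140-35),0,1)","t=np.clip((I-35)/(140-35),0,1); cs=cv2.findContours((I>90).astype(np.uint8),cv2.RETR_EXTERNAL,cv2.CHAIN_APPROX_NONE)[0]; mm=np.zeros(I.shape,np.uint8); cv2.drawContours(mm,[max(cs,key=len)],-1,1,-1); t[cv2.erode(mm,np.ones((3,3)))>0]=1; t[cv2.dilate(mm,np.ones((3,3)))==0]=0")
open('fit.py','w').write(f)
E
timeout 400 python3 fit.py
```

```text
cell ['top'] [0.5316 0.1708 0.079 ] 4.52 58.2
cell ['side'] [0.5366 0.1647 0.078 ] 4.47 60.6
cell ['top', 'side'] [0.5335 0.1699 0.0838] 4.8 234.1
tray ['top'] [ 0.5016 -0.2997 -0.2445] -14.01 50.7
plate top 0.03 103 [[-0.0378, 0.0316, 0.035], [-0.003, 0.0336, 0.059], [0.0341, 0.0401, 0.0787]] slope 0.007
plate top 0.099 50 [[-0.0286, 0.0274, 0.1], [-0.0066, 0.0345, 0.1168], [0.0177, 0.0357, 0.1362]] slope 0.097
plate top 0.139 57 [[-0.0186, 0.0241, 0.1401], [0.0012, 0.03, 0.142], [0.0196, 0.0354, 0.1471]] slope 0.014
plate side 0.03 181 [[-0.0348, 0.0246, 0.0322], [-0.0005, 0.0309, 0.0583], [0.0401, 0.0376, 0.077]] slope 0.009
plate side 0.099 103 [[-0.0233, 0.0235, 0.0999], [-0.0033, 0.0309, 0.1183], [0.0248, 0.0364, 0.1368]] slope 0.026
plate side 0.139 34 [[-0.0194, 0.0181, 0.1397], [0.004, 0.028, 0.1453], [0.0224, 0.0371, 0.148]] slope -0.063
cass top 57 (array([ 0,  0,  0,  0,  0,  0, 13, 15,  0,  0,  0,  0,  0,  0,  0,  0,  2,
       12, 15,  0,  0,  0,  0,  0]), array([-0.05 , -0.046, -0.042, -0.038, -0.034, -0.03 , -0.026, -0.022,
       -0.018, -0.014, -0.01 , -0.006, -0.002,  0.002,  0.006,  0.01 ,
        0.014,  0.018,  0.022,  0.026,  0.03 ,  0.034,  0.038,  0.042,
        0.046])) [[-0.0306, -0.0255, 0.0874], [-0.0128, -0.0218, 0.0893], [0.0241, -0.0185, 0.0919]]
cass side 74 (array([ 0,  0,  2,  0,  1,  5,  5,  9,  4,  0,  0,  0,  0,  0,  1,  0, 10,
       11, 16,  5,  2,  2,  0,  0]), array([-0.05 , -0.046, -0.042, -0.038, -0.034, -0.03 , -0.026, -0.022,
       -0.018, -0.014, -0.01 , -0.006, -0.002,  0.002,  0.006,  0.01 ,
        0.014,  0.018,  0.022,  0.026,  0.03 ,  0.034,  0.038,  0.042,
        0.046])) [[-0.0305, -0.0382, 0.0873], [-0.0045, -0.022, 0.0896], [0.0269, -0.0158, 0.0928]]
```

```bash
cat >> h.py <<'E'
from scipy.spatial.transform import Rotation as Rn
def down(yaw): # tool z down, tool x along yaw+90 flipped so that tool y = -/+ plate normal
    c,s=np.cos(yaw),np.sin(yaw); y=np.array([-s,c,0]); z=np.array([0,0,-1.]); return np.c_[np.cross(y,z),y,z]
def row(R0,p0,R1,p1):
    t=R0.T@(np.array(p1)-p0)/.05; r=Rn.from_matrix(R0.T@R1).as_rotvec(degrees=True)/5
    return dict(zip(('tx','ty','tz','rx','ry','rz'),[float(x) for x in np.r_[t,r].round(3)]))
E
python3 - <<'E'
from h import *
s=sensors.observe();R=np.array(s['orientation']);p=np.array(s['tcp_pos']);print(R.round(3).tolist(),p,s['joint_pos'],s['contact_force'])
y=-.2445
for Rt in(down(y),down(y+np.pi)):
  for q in([.30,-.42,.30],[.51,-.271,.30],[.51,-.271,.178]): print(row(R,p,Rt,q))
P=cloud('top',np.load('top0.npz')['d'])
for u,v in((388,167),(385,157),(342,163),(415,230),(411,120),(309,156)): print((u,v),P[v,u].round(3))
E
```

```text
[[-0.962, -0.273, -0.001], [-0.273, 0.962, 0.001], [0.0, 0.002, -1.0]] [ 0.18433944 -0.64898194  0.30304536] [-1.00591178e+00  3.59307350e-01  1.11159942e-02 -3.19870252e-04
 -1.22411501e+00 -2.88075702e-01] [0.23566059 0.51343643 0.22460672]
{'tx': -3.476, 'ty': 3.773, 'tz': 0.066, 'rx': 0.017, 'ry': -0.006, 'rz': 5.973}
{'tx': -8.331, 'ty': 5.493, 'tz': 0.068, 'rx': 0.017, 'ry': -0.006, 'rz': 5.973}
{'tx': -8.331, 'ty': 5.489, 'tz': 2.508, 'rx': 0.017, 'ry': -0.006, 'rz': 5.973}
{'tx': -3.476, 'ty': 3.773, 'tz': 0.066, 'rx': 0.008, 'ry': 0.022, 'rz': -30.027}
{'tx': -8.331, 'ty': 5.493, 'tz': 0.068, 'rx': 0.008, 'ry': 0.022, 'rz': -30.027}
{'tx': -8.331, 'ty': 5.489, 'tz': 2.508, 'rx': 0.008, 'ry': 0.022, 'rz': -30.027}
(388, 167) [ 0.631 -0.401  0.094]
(385, 157) [ 0.671 -0.407  0.052]
(342, 163) [ 0.638 -0.244  0.138]
(415, 230) [ 0.43 -0.49  0.06]
(411, 120) [ 0.796 -0.501  0.045]
(309, 156) [ 0.687 -0.164  0.001]
```

Call:
{"name": "step_arm", "arguments": {
  "plan": [
    {"tx": -1.2, "ty": 1.3, "rz": 2, "grip": 50},
    {"tx": -2.3, "ty": 2.5, "rz": 4, "grip": 50},
    {"tx": -3.5, "ty": 3.75, "rz": 6, "grip": 50},
    {"tx": -4.7, "ty": 4.2, "rz": 6, "grip": 50},
    {"tx": -5.9, "ty": 4.6, "rz": 6, "grip": 50},
    {"tx": -7.1, "ty": 5.05, "rz": 6, "grip": 50},
    {"tx": -8.33, "ty": 5.49, "rz": 6, "grip": 50},
    {"tx": -8.33, "ty": 5.49, "rz": 6, "grip": 50},
    {"tx": -8.33, "ty": 5.49, "rz": 6, "grip": 50},
    {"tx": -8.33, "ty": 5.49, "rz": 6, "grip": 50}
  ]
}}

```text
$.plan[0]: bad value
```

```bash
python3 - <<'E'
from h import *
s=sensors.observe();R=np.array(s['orientation']);p=np.array(s['tcp_pos']);print(s['clock'],p.round(4),s['contact_force'].round(2),s['width'],np.round(s['joint_pos'],3))
print(row(R,p,down(-.2445),[.51,-.271,.178]))
t,_=shot('top','top1');sd,_=shot('side','side1')
cv2.imwrite('pics/m1.png',np.hstack([cv2.resize(t[150:270,290:410],(400,400),interpolation=cv2.INTER_CUBIC),cv2.resize(sd[70:190,250:370],(400,400),interpolation=cv2.INTER_CUBIC)]))
E
```

```text
0.1 [ 0.1843 -0.649   0.303 ] [0.24 0.51 0.22] 0.08541926066218597 [-1.006  0.359  0.011 -0.    -1.224 -0.288]
{'tx': -8.331, 'ty': 5.489, 'tz': 2.508, 'rx': 0.017, 'ry': -0.006, 'rz': 5.973}
```

View pics/m1.png

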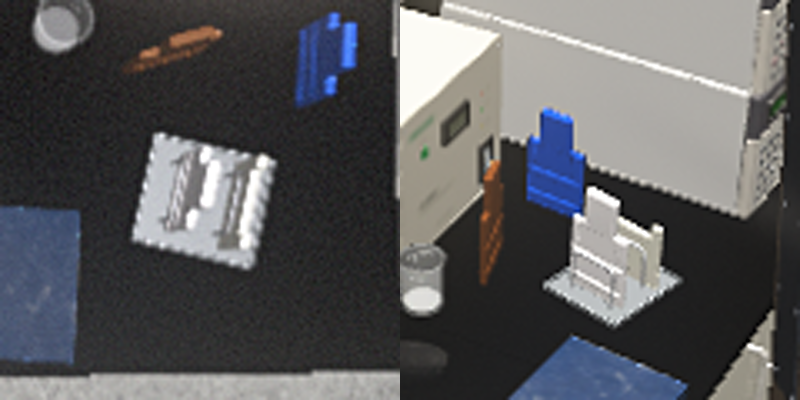

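The call was refused and nothing moved. The picture shows the rack as before, with the plate tab near (210,170) in the left tile. I'll send full rows.

Call:
{"name": "step_arm", "arguments": {
  "plan": [
    {"tx": -1.2, "ty": 1.3, "tz": 0, "rx": 0, "ry": 0, "rz": 2, "grip": 50},
    {"tx": -2.3, "ty": 2.5, "tz": 0, "rx": 0, "ry": 0, "rz": 4, "grip": 50},
    {"tx": -3.5, "ty": 3.75, "tz": 0, "rx": 0, "ry": 0, "rz": 6, "grip": 50},
    {"tx": -4.7, "ty": 4.2, "tz": 0, "rx": 0, "ry": 0, "rz": 6, "grip": 50},
    {"tx": -5.9, "ty": 4.6, "tz": 0, "rx": 0, "ry": 0, "rz": 6, "grip": 50},
    {"tx": -7.1, "ty": 5.05, "tz": 0, "rx": 0, "ry": 0, "rz": 6, "grip": 50},
    {"tx": -8.33, "ty": 5.49, "tz": 0, "rx": 0, "ry": 0, "rz": 6, "grip": 50},
    {"tx": -8.33, "ty": 5.49, "tz": 0, "rx": 0, "ry": 0, "rz": 6, "grip": 50},
    {"tx": -8.33, "ty": 5.49, "tz": 0, "rx": 0, "ry": 0, "rz": 6, "grip": 50}
  ]
}}

```text
clock: 1.32
tcp_pos: [0.5126, -0.269, 0.3034]
orientation: [[-0.971, 0.241, -0.0], [0.241, 0.971, 0.0], [0.0, 0.0, -1.0]]
contact_force: [-1.4, -0.4, -0.6]
width: 0.0499
grip_force: 0.0
```

Call:
{"name": "step_arm", "arguments": {
  "plan": [
    {"tx": 0, "ty": 0, "tz": 0.6, "rx": 0, "ry": 0, "rz": 0, "grip": 50},
    {"tx": 0, "ty": 0, "tz": 1.2, "rx": 0, "ry": 0, "rz": 0, "grip": 50},
    {"tx": 0, "ty": 0, "tz": 1.9, "rx": 0, "ry": 0, "rz": 0, "grip": 50},
    {"tx": 0, "ty": 0, "tz": 2.4, "rx": 0, "ry": 0, "rz": 0, "grip": 50},
    {"tx": 0, "ty": 0, "tz": 2.5, "rx": 0, "ry": 0, "rz": 0, "grip": 50},
    {"tx": 0, "ty": 0, "tz": 2.5, "rx": 0, "ry": 0, "rz": 0, "grip": 50}
  ]
}}

```text
clock: 2.08
tcp_pos: [0.5101, -0.2718, 0.1794]
orientation: [[-0.97, 0.244, 0.0], [0.244, 0.97, -0.0], [-0.0, -0.0, -1.0]]
contact_force: [0.6, -0.2, 1.0]
width: 0.0503
grip_force: 0.0
```

```bash
python3 - <<'E'
from h import *
s=sensors.observe();R=np.array(s['orientation']);p=np.array(s['tcp_pos']);print(s['clock'],p.round(4),s['contact_force'].round(2))
t,_=shot('top','top2');sd,_=shot('side','side2')
cv2.imwrite('pics/m2.png',np.hstack([cv2.resize(t[170:250,310:390],(400,400),interpolation=cv2.INTER_CUBIC),cv2.resize(sd[100:180,270:350],(400,400),interpolation=cv2.INTER_CUBIC)]))
E
```

```text
2.075 [ 0.5101 -0.2718  0.1794] [ 0.58 -0.17  1.01]
```

View pics/m2.png

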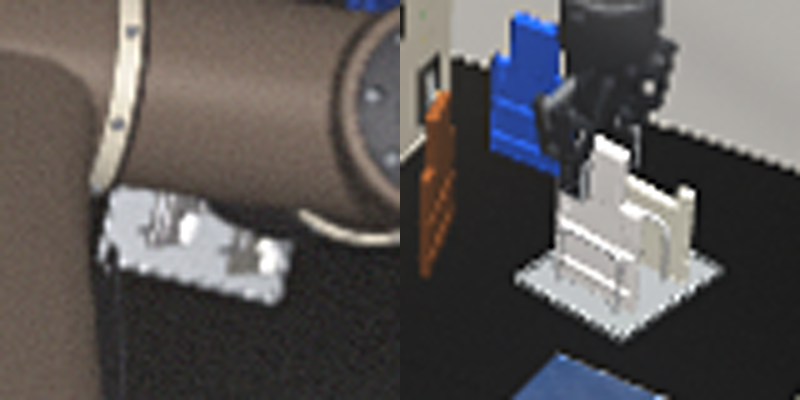

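The top view is blocked by the arm. In the side tile a finger shows left of the tab (575,190) and the tab at (612,160). I'll check that the fingers straddle it by projecting the geometry.

```bash
python3 - <<'E'
from h import *
K,D,r,t=cam('side'); print('campos',(-cv2.Rodrigues(r)[0].T@t).round(2))
n=np.array([.242,.970,0]);a=np.array([.970,-.242,0])
f=lambda P:((proj('side',P)-[270,100])*5+[400,0]).round(0).tolist()
g=np.array([.5101,-.2718,0])
print('tips +y',f([g+n*s+a*w+[0,0,.110] for s in(.025,-.025) for w in(-.011,.011)]))
print('tab top expected',f([g+n*s+a*w+[0,0,z] for z in(.144,.098) for s in(.006,-.006) for w in(-.022,.022)]))
C=cloud('side',np.load('side2.npz')['d'])
c=C[118:160,290:335].reshape(-1,3);P=place([0,0,.2445],c-g)
k=(abs(P[:,0])<.04)&(abs(P[:,1])<.05)&(P[:,2]>.1)&(P[:,2]<.15)
im=np.load('side2.npz')['p'][118:160,290:335].reshape(-1,3)
for nm,kk in(('white',im.min(1)>120),('dark',im.min(1)<70)):
    q=P[k&kk];print(nm,len(q),np.percentile(q,[5,50,95],axis=0).round(3).tolist())
E
```

```text
campos [-0.14  1.13  1.21]
tips +y [[588.0, 203.0], [566.0, 191.0], [631.0, 175.0], [609.0, 164.0]]
tab top expected [[618.0, 161.0], [573.0, 138.0], [628.0, 155.0], [584.0, 131.0], [615.0, 211.0], [571.0, 188.0], [625.0, 205.0], [581.0, 181.0]]
white 103 [[-0.022, -0.011, 0.103], [-0.009, 0.001, 0.127], [0.007, 0.026, 0.147]]
dark 45 [[-0.01, -0.029, 0.122], [-0.001, 0.031, 0.137], [0.008, 0.041, 0.149]]
```

The front finger's tip matches its projected place and the tab lies between the fingers, so I'll close.

Call:
{"name": "step_arm", "arguments": {
  "plan": [
    {"tx": 0, "ty": 0, "tz": 0, "rx": 0, "ry": 0, "rz": 0, "grip": 25},
    {"tx": 0, "ty": 0, "tz": 0, "rx": 0, "ry": 0, "rz": 0, "grip": 16},
    {"tx": 0, "ty": 0, "tz": 0, "rx": 0, "ry": 0, "rz": 0, "grip": 5},
    {"tx": 0, "ty": 0, "tz": 0, "rx": 0, "ry": 0, "rz": 0, "grip": 5},
    {"tx": 0, "ty": 0, "tz": 0, "rx": 0, "ry": 0, "rz": 0, "grip": 5}
  ],
  "force": 60
}}

```text
clock: 2.8
tcp_pos: [0.5102, -0.2721, 0.1796]
orientation: [[-0.97, 0.244, 0.0], [0.244, 0.97, -0.001], [-0.001, -0.001, -1.0]]
contact_force: [-2.4, -5.6, 3.5]
width: 0.0113
grip_force: 60.6
```

Call:
{"name": "step_arm", "arguments": {
  "plan": [
    {"tx": 0, "ty": 0, "tz": -0.2, "rx": 0, "ry": 0, "rz": 0, "grip": 5},
    {"tx": 0, "ty": 0, "tz": -0.6, "rx": 0, "ry": 0, "rz": 0, "grip": 5},
    {"tx": 0, "ty": 0, "tz": -1.1, "rx": 0, "ry": 0, "rz": 0, "grip": 5},
    {"tx": 0, "ty": 0, "tz": -1.6, "rx": 0, "ry": 0, "rz": 0, "grip": 5},
    {"tx": 0, "ty": 0, "tz": -2.1, "rx": 0, "ry": 0, "rz": 0, "grip": 5},
    {"tx": 0, "ty": 0, "tz": -2.6, "rx": 0, "ry": 0, "rz": 0, "grip": 5},
    {"tx": 0, "ty": 0, "tz": -3.0, "rx": 0, "ry": 0, "rz": 0, "grip": 5},
    {"tx": 0, "ty": 0, "tz": -3.0, "rx": 0, "ry": 0, "rz": 0, "grip": 5},
    {"tx": 0, "ty": 0, "tz": -3.0, "rx": 0, "ry": 0, "rz": 0, "grip": 5}
  ]
}}

```text
clock: 3.92
tcp_pos: [0.5097, -0.271, 0.3276]
orientation: [[-0.97, 0.244, -0.001], [0.244, 0.97, 0.001], [0.002, 0.001, -1.0]]
contact_force: [-0.3, 0.3, -1.2]
width: 0.0121
grip_force: 60.3
```

```bash
python3 - <<'E'
from h import *
s=sensors.observe();R=np.array(s['orientation']);p=np.array(s['tcp_pos']);print(s['clock'],p.round(4),s['contact_force'].round(2),s['moment'].round(3),s['width'])
pc=[.533,.170,.0805]; np.savez('pc.npz',pc=pc)
q=place(pc,[0,-.0345,.325])[0]; print(q,row(R,p,down(pc[2]),q), place(pc,[0,-.0345,0]))
C=cloud('side',shot('side','side3')[1]);im=np.load('side3.npz')['p']
P=place([0,0,.2445],C.reshape(-1,3)-[p[0],p[1],p[2]-.1756]).reshape(C.shape)  # z relative to nominal foot
k=(abs(P[...,0])<.06)&(abs(P[...,1])<.03)&(P[...,2]>-.03)&(P[...,2]<.1)&(im.min(2)>80)
q=P[k];print(k.sum(),np.percentile(q,[3,50,97],axis=0).round(4).tolist())
for lo in(.0,.03,.06): 
    z=q[(q[:,2]>lo)&(q[:,2]<lo+.03)];print(lo,np.percentile(z,[5,50,95],axis=0).round(4).tolist(),np.polyfit(z[:,0],z[:,1],1).round(3))
E
```

```text
3.925 [ 0.5097 -0.271   0.3276] [-0.28  0.29 -1.24] [ 0.002 -0.003 -0.029] 0.012068412450520453
[0.53577425 0.13561172 0.325     ] {'tx': 1.481, 'ty': 8.013, 'tz': 0.06, 'rx': 0.011, 'ry': -0.016, 'rz': -3.752} [[0.53577425 0.13561172 0.        ]]
391 [[-0.0379, -0.005, 0.0068], [-0.0022, 0.0026, 0.0527], [0.0388, 0.0083, 0.0962]]
0.0 [[-0.0362, -0.0033, 0.0054], [-0.0015, 0.0025, 0.0192], [0.0378, 0.007, 0.0287]] [0.003 0.002]
0.03 [[-0.0367, -0.0037, 0.0319], [-0.0015, 0.0021, 0.0448], [0.0369, 0.0073, 0.0586]] [0.009 0.002]
0.06 [[-0.0371, -0.0026, 0.0611], [-0.0026, 0.0028, 0.0751], [0.0356, 0.0078, 0.088]] [0.022 0.003]
```

Call:
{"name": "step_arm", "arguments": {
  "plan": [
    {"tx": 0.15, "ty": 0.8, "tz": 0, "rx": 0, "ry": 0, "rz": -0.4, "grip": 5},
    {"tx": 0.3, "ty": 1.7, "tz": 0, "rx": 0, "ry": 0, "rz": -0.8, "grip": 5},
    {"tx": 0.5, "ty": 2.7, "tz": 0, "rx": 0, "ry": 0, "rz": -1.3, "grip": 5},
    {"tx": 0.7, "ty": 3.7, "tz": 0, "rx": 0, "ry": 0, "rz": -1.8, "grip": 5},
    {"tx": 0.9, "ty": 4.7, "tz": 0, "rx": 0, "ry": 0, "rz": -2.3, "grip": 5},
    {"tx": 1.1, "ty": 5.7, "tz": 0, "rx": 0, "ry": 0, "rz": -2.8, "grip": 5},
    {"tx": 1.25, "ty": 6.7, "tz": 0, "rx": 0, "ry": 0, "rz": -3.3, "grip": 5},
    {"tx": 1.4, "ty": 7.5, "tz": 0, "rx": 0, "ry": 0, "rz": -3.6, "grip": 5},
    {"tx": 1.48, "ty": 8.0, "tz": 0, "rx": 0, "ry": 0, "rz": -3.73, "grip": 5},
    {"tx": 1.48, "ty": 8.0, "tz": 0, "rx": 0, "ry": 0, "rz": -3.73, "grip": 5},
    {"tx": 1.48, "ty": 8.0, "tz": 0, "rx": 0, "ry": 0, "rz": -3.73, "grip": 5},
    {"tx": 1.48, "ty": 8.0, "tz": 0, "rx": 0, "ry": 0, "rz": -3.73, "grip": 5}
  ]
}}

```text
clock: 5.48
tcp_pos: [0.5359, 0.1337, 0.3286]
orientation: [[-0.997, -0.078, -0.0], [-0.078, 0.997, -0.0], [0.001, -0.0, -1.0]]
contact_force: [-0.7, 0.2, -1.8]
width: 0.0112
grip_force: 60.1
```

```bash
cat > look.py <<'E'
import sys
from h import *
tag=sys.argv[1]; pc=np.load('pc.npz')['pc']
s=sensors.observe();R=np.array(s['orientation']);p=np.array(s['tcp_pos'])
print(s['clock'],p.round(4),'local',place([0,0,-pc[2]],p-[pc[0],pc[1],0])[0].round(4),'dyaw',np.degrees(np.arctan2(-R[0,1],R[1,1])-pc[2]).round(2),s['contact_force'].round(2),s['moment'].round(3),s['width'])
t,_=shot('top','top'+tag);sd,_=shot('side','side'+tag)
c=lambda im,u0,v0,w,h:cv2.resize(im[v0:v0+h,u0:u0+w],(400,600),interpolation=cv2.INTER_CUBIC)
cv2.imwrite(f'pics/m{tag}.png',np.hstack([c(t,170,150,80,120),c(sd,203,150,80,120)]))
E
python3 look.py 4
```

```text
5.475 [0.5359 0.1337 0.3286] local [-0.     -0.0364  0.3286] dyaw -0.16 [-0.66  0.21 -1.76] [ 0.019 -0.016 -0.008] 0.011161865511843378
```

View pics/m4.png

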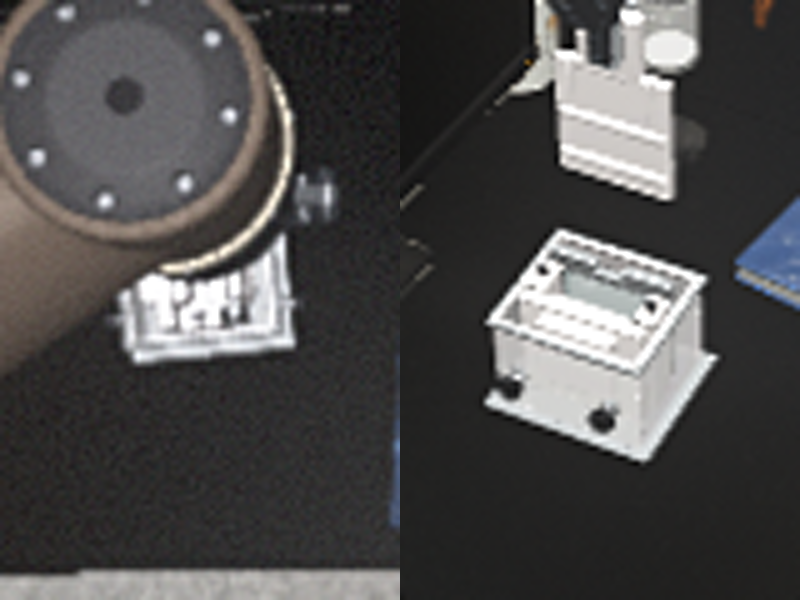

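The plate hangs over the cell, seen at (615,130) in the side tile, with the cell rim at (600,290). Next I'll measure the side camera's bias by fitting the held plate, whose pose is known from the arm.

```bash
cat > rel.py <<'E'
from h import *
A=np.load('side4.npz');C=cloud('side',A['d']);im=A['p'];pc=np.load('pc.npz')['pc']
I=im.min(2).astype(float)
def fit(boxes,p0,win,free):
    u0,u1,v0,v1=win;J=I[v0:v1,u0:u1];t=np.clip((J-40)/(150-40),0,1)
    cs=cv2.findContours((J>90).astype(np.uint8),cv2.RETR_EXTERNAL,cv2.CHAIN_APPROX_NONE)[0];m=np.zeros(J.shape,np.uint8);cv2.drawContours(m,[max(cs,key=len)],-1,1,-1)
    t[cv2.erode(m,np.ones((3,3)))>0]=1;t[cv2.dilate(m,np.ones((3,3)))==0]=0
    def cost(q):
        p=np.array(p0,float);p[free]=q*.01;return np.abs(sil('side',p,boxes,u0,v0,u1-u0,v1-v0)-t).sum()
    b=min((minimize(cost,(np.array(p0)[free]+d)/.01,method='Nelder-Mead') for d in(-.003,0,.004)),key=lambda r:r.fun);return (b.x*.01).round(4),round(b.fun,1)
f=.3286-.1756
# plate lower body only: window rows below tab
pl=[box(.040,.004,f,f+.094)]
uv=proj('side',place([.5359,.1337,.0805],box(.04,.006,f,f+.094)));print(uv.min(0),uv.max(0))
print('plate FK .5359 .1337 ->',fit(pl,[.5359,.1337,.0805],(225,268,166,196),[0,1]))
print('plate, z of foot +-3mm',[fit([box(.040,.004,f+d,f+d+.094)],[.5359,.1337,.0805],(225,268,166,196),[0,1]) for d in(-.003,.003)])
cell=[box(.061,.054,0,.005),box(.055,.050,.076,.080),box(.049,.047,0,.08)]+[box(.007,.066,.031,.045,x=a) for a in(-.030,.030)]
print('cell ->',fit(cell,list(pc),(213,275,190,246),[0,1]),[np.round(proj('side',place(pc,[[a,.066,.038]])),1).tolist() for a in(-.03,.03)])
# cloud: plate face & cell features in cell frame
P=place([0,0,-pc[2]],C.reshape(-1,3)-[pc[0],pc[1],0]).reshape(C.shape)
k=(abs(P[...,0])<.034)&(abs(P[...,1]+.03)<.03)&(P[...,2]>f+.022)&(P[...,2]<f+.042)&(I>100);print('plate face y',k.sum(),np.median(P[k][:,1]).round(4),P[k][:,1].std().round(4),'expect',-.0364+.004)
k=(abs(P[...,0])<.045)&(P[...,1]>.035)&(P[...,1]<.06)&(P[...,2]>.012)&(P[...,2]<.07)&(I>90);print('outer wall face y',k.sum(),np.percentile(P[k][:,1],[10,50,90]).round(4))
k=(abs(P[...,0])<.03)&(P[...,2]>.0875)&(P[...,2]<.0925);q=P[k];q=q[q[:,1]<-.012];print('cassette top y',len(q),np.percentile(q[:,1],[10,50,90]).round(4))
for n in('top0','side4'):
    B=np.load(n+'.npz');Q=place([0,0,-pc[2]],cloud(n[:-1],B['d']).reshape(-1,3)-[pc[0],pc[1],0]);J=B['p'].min(2).ravel()
    k=(abs(Q[:,0])<.04)&(abs(Q[:,1])<.06)&(Q[:,2]>.077)&(Q[:,2]<.083)&(J>100);y=Q[k][:,1];print(n,'rim y-,y+',np.median(y[y<-.038]).round(4),np.median(y[y>.038]).round(4))
    k=(abs(Q[:,1])<.04)&(abs(Q[:,0])<.065)&(Q[:,2]>.077)&(Q[:,2]<.083)&(J>100);y=Q[k][:,0];print(n,'rim x-,x+',np.median(y[y<-.047]).round(4),np.median(y[y>.047]).round(4))
E
timeout 300 python3 rel.py
```

```text
[233.17619452 159.39992604] [258.32741698 191.44123643]
plate FK .5359 .1337 -> (array([0.5405, 0.129 ]), np.float64(12.5))
plate, z of foot +-3mm [(array([0.5425, 0.1261]), np.float64(12.5)), (array([0.5381, 0.1319]), np.float64(12.6))]
cell -> (array([0.5364, 0.165 ]), np.float64(59.9)) [[[241.0, 235.2]], [[224.8, 229.3]]]
plate face y 96 -0.0331 0.0023 expect -0.0324
outer wall face y 264 [0.0421 0.0451 0.048 ]
cassette top y 35 [-0.6721 -0.031  -0.0215]
top0 rim y-,y+ -0.0466 0.0464
top0 rim x-,x+ -0.0534 0.051
side4 rim y-,y+ -0.046 0.0451
side4 rim x-,x+ -0.0524 0.0538
```

The plate and cell show the same side-camera bias to within about 1 mm, and the rim is centred in the fit, so the cell pose holds. I'll start lowering at local y ≈ −35 mm.

Call:
{"name": "step_arm", "arguments": {
  "plan": [
    {"tx": 0, "ty": 0.03, "tz": 0.3, "rx": 0, "ry": 0, "rz": -0.03, "grip": 5},
    {"tx": 0, "ty": 0.03, "tz": 0.6, "rx": 0, "ry": 0, "rz": -0.03, "grip": 5},
    {"tx": 0, "ty": 0.03, "tz": 0.9, "rx": 0, "ry": 0, "rz": -0.03, "grip": 5},
    {"tx": 0, "ty": 0.03, "tz": 1.05, "rx": 0, "ry": 0, "rz": -0.03, "grip": 5},
    {"tx": 0, "ty": 0.03, "tz": 1.1, "rx": 0, "ry": 0, "rz": -0.03, "grip": 5},
    {"tx": 0, "ty": 0.03, "tz": 1.1, "rx": 0, "ry": 0, "rz": -0.03, "grip": 5},
    {"tx": 0, "ty": 0.03, "tz": 1.1, "rx": 0, "ry": 0, "rz": -0.03, "grip": 5}
  ]
}}

```text
clock: 6.45
tcp_pos: [0.5361, 0.1362, 0.2744]
orientation: [[-0.997, -0.081, 0.001], [-0.081, 0.997, 0.0], [-0.001, 0.0, -1.0]]
contact_force: [-0.2, -0.1, -1.4]
width: 0.0116
grip_force: 60.2
```

```bash
python3 look.py 5
```

```text
6.45 [0.5361 0.1362 0.2744] local [ 0.0004 -0.034   0.2744] dyaw 0.05 [-0.2  -0.12 -1.45] [-0.022 -0.025  0.042] 0.011553196946707001
```

View pics/m5.png

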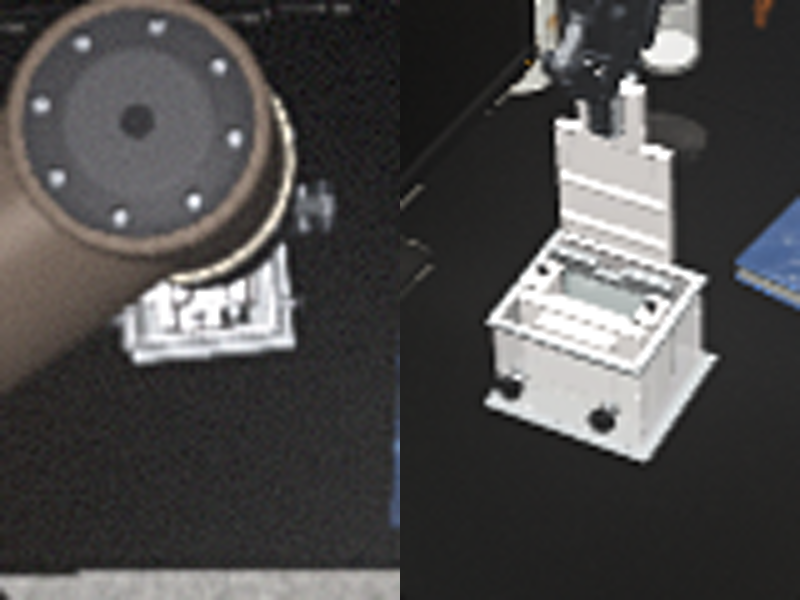

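The plate's foot hangs just above and behind the cassette, at about (620,250) in the side tile. I'll lower it slowly and watch the force.

Call:
{"name": "step_arm", "arguments": {
  "plan": [
    {"tx": 0, "ty": -0.02, "tz": 0.1, "rx": 0, "ry": 0, "rz": 0, "grip": 5},
    {"tx": 0, "ty": -0.02, "tz": 0.2, "rx": 0, "ry": 0, "rz": 0, "grip": 5},
    {"tx": 0, "ty": -0.02, "tz": 0.3, "rx": 0, "ry": 0, "rz": 0, "grip": 5},
    {"tx": 0, "ty": -0.02, "tz": 0.4, "rx": 0, "ry": 0, "rz": 0, "grip": 5},
    {"tx": 0, "ty": -0.02, "tz": 0.5, "rx": 0, "ry": 0, "rz": 0, "grip": 5},
    {"tx": 0, "ty": -0.02, "tz": 0.6, "rx": 0, "ry": 0, "rz": 0, "grip": 5},
    {"tx": 0, "ty": -0.02, "tz": 0.6, "rx": 0, "ry": 0, "rz": 0, "grip": 5}
  ]
}}

```text
clock: 7.42
tcp_pos: [0.5358, 0.135, 0.2434]
orientation: [[-0.997, -0.081, -0.001], [-0.081, 0.997, -0.0], [0.001, -0.0, -1.0]]
contact_force: [0.0, 0.3, -1.0]
width: 0.0114
grip_force: 60.2
```

Call:
{"name": "step_arm", "arguments": {
  "plan": [
    {"tx": 0, "ty": 0, "tz": 0.1, "rx": 0, "ry": 0, "rz": 0, "grip": 5},
    {"tx": 0, "ty": 0, "tz": 0.2, "rx": 0, "ry": 0, "rz": 0, "grip": 5},
    {"tx": 0, "ty": 0, "tz": 0.3, "rx": 0, "ry": 0, "rz": 0, "grip": 5},
    {"tx": 0, "ty": 0, "tz": 0.4, "rx": 0, "ry": 0, "rz": 0, "grip": 5},
    {"tx": 0, "ty": 0, "tz": 0.5, "rx": 0, "ry": 0, "rz": 0, "grip": 5},
    {"tx": 0, "ty": 0, "tz": 0.5, "rx": 0, "ry": 0, "rz": 0, "grip": 5}
  ]
}}

```text
clock: 8.18
tcp_pos: [0.5358, 0.1349, 0.2184]
orientation: [[-0.997, -0.081, -0.001], [-0.081, 0.997, -0.0], [0.001, -0.0, -1.0]]
contact_force: [-0.5, 0.6, -1.2]
width: 0.0115
grip_force: 60.2
```

Call:
{"name": "step_arm", "arguments": {
  "plan": [
    {"tx": 0, "ty": 0, "tz": 0.1, "rx": 0, "ry": 0, "rz": 0, "grip": 5},
    {"tx": 0, "ty": 0, "tz": 0.2, "rx": 0, "ry": 0, "rz": 0, "grip": 5},
    {"tx": 0, "ty": 0, "tz": 0.3, "rx": 0, "ry": 0, "rz": 0, "grip": 5},
    {"tx": 0, "ty": 0, "tz": 0.4, "rx": 0, "ry": 0, "rz": 0, "grip": 5},
    {"tx": 0, "ty": 0, "tz": 0.5, "rx": 0, "ry": 0, "rz": 0, "grip": 5},
    {"tx": 0, "ty": 0, "tz": 0.6, "rx": 0, "ry": 0, "rz": 0, "grip": 5},
    {"tx": 0, "ty": 0, "tz": 0.6, "rx": 0, "ry": 0, "rz": 0, "grip": 5}
  ]
}}

```text
clock: 9.05
tcp_pos: [0.5358, 0.135, 0.1884]
orientation: [[-0.997, -0.081, -0.001], [-0.081, 0.997, -0.0], [0.001, -0.0, -1.0]]
contact_force: [0.5, 0.2, -1.1]
width: 0.0114
grip_force: 60.2
```

Call:
{"name": "step_arm", "arguments": {
  "plan": [
    {"tx": 0, "ty": 0, "tz": 0.05, "rx": 0, "ry": 0, "rz": 0, "grip": 5},
    {"tx": 0, "ty": 0, "tz": 0.1, "rx": 0, "ry": 0, "rz": 0, "grip": 5},
    {"tx": 0, "ty": 0, "tz": 0.12, "rx": 0, "ry": 0, "rz": 0, "grip": 5},
    {"tx": 0, "ty": 0, "tz": 0.14, "rx": 0, "ry": 0, "rz": 0, "grip": 5},
    {"tx": 0, "ty": 0, "tz": 0.14, "rx": 0, "ry": 0, "rz": 0, "grip": 5}
  ]
}}

```text
clock: 9.68
tcp_pos: [0.536, 0.135, 0.1819]
orientation: [[-0.997, -0.081, -0.0], [-0.081, 0.997, -0.0], [0.0, -0.0, -1.0]]
contact_force: [0.6, 0.4, -0.9]
width: 0.0111
grip_force: 60.2
```

Call:
{"name": "step_arm", "arguments": {
  "plan": [
    {"tx": 0, "ty": 0, "tz": 0.01, "rx": 0, "ry": 0, "rz": 0, "grip": 5},
    {"tx": 0, "ty": 0, "tz": 0.02, "rx": 0, "ry": 0, "rz": 0, "grip": 5},
    {"tx": 0, "ty": 0, "tz": 0.03, "rx": 0, "ry": 0, "rz": 0, "grip": 5},
    {"tx": 0, "ty": 0, "tz": 0.03, "rx": 0, "ry": 0, "rz": 0, "grip": 5}
  ]
}}

```text
clock: 10.18
tcp_pos: [0.536, 0.135, 0.1806]
orientation: [[-0.997, -0.081, 0.0], [-0.081, 0.997, 0.0], [-0.0, 0.0, -1.0]]
contact_force: [-1.2, 0.7, 1.0]
width: 0.0115
grip_force: 60.7
```

Call:
{"name": "step_arm", "arguments": {
  "plan": [
    {"tx": 0, "ty": 0, "tz": 0.006, "rx": 0, "ry": 0, "rz": 0, "grip": 5},
    {"tx": 0, "ty": 0, "tz": 0.012, "rx": 0, "ry": 0, "rz": 0, "grip": 5},
    {"tx": 0, "ty": 0, "tz": 0.012, "rx": 0, "ry": 0, "rz": 0, "grip": 5}
  ]
}}

```text
clock: 10.55
tcp_pos: [0.5361, 0.135, 0.1806]
orientation: [[-0.997, -0.081, 0.001], [-0.081, 0.997, 0.0], [-0.001, 0.0, -1.0]]
contact_force: [-3.1, -0.7, 6.9]
width: 0.0113
grip_force: 61.5
```

The plate stands on the floor. I'll ease the downward load and push towards the core in small steps.

Call:
{"name": "step_arm", "arguments": {
  "plan": [
    {"tx": 0, "ty": 0.02, "tz": -0.01, "rx": 0, "ry": 0, "rz": 0, "grip": 5},
    {"tx": 0, "ty": 0.03, "tz": -0.01, "rx": 0, "ry": 0, "rz": 0, "grip": 5},
    {"tx": 0, "ty": 0.04, "tz": -0.01, "rx": 0, "ry": 0, "rz": 0, "grip": 5},
    {"tx": 0, "ty": 0.05, "tz": -0.01, "rx": 0, "ry": 0, "rz": 0, "grip": 5},
    {"tx": 0, "ty": 0.06, "tz": -0.01, "rx": 0, "ry": 0, "rz": 0, "grip": 5},
    {"tx": 0, "ty": 0.06, "tz": -0.01, "rx": 0, "ry": 0, "rz": 0, "grip": 5}
  ]
}}

```text
clock: 11.3
tcp_pos: [0.536, 0.1378, 0.1806]
orientation: [[-0.997, -0.081, 0.0], [-0.081, 0.997, -0.0], [-0.0, -0.0, -1.0]]
contact_force: [1.3, -3.7, 5.4]
width: 0.0114
grip_force: 60.9
```

```bash
cat > st.py <<'E'
from h import *
pc=np.load('pc.npz')['pc'];s=sensors.observe();p=np.array(s['tcp_pos']);R=np.array(s['orientation']);c=place([0,0,-pc[2]],[s['contact_force'],s['moment']])
print(s['clock'],'local',place([0,0,-pc[2]],p-[pc[0],pc[1],0])[0].round(4),'F',c[0].round(2),'M',c[1].round(3),'lever',(c[1][0]/c[0][1]).round(3),'tilt',Rn.from_matrix(down(pc[2]).T@R).as_rotvec(degrees=True).round(2))
E
python3 st.py
```

```text
11.3 local [ 0.0004 -0.0323  0.1806] F [ 1.   -3.84  5.44] M [-1.584  0.034  0.011] lever 0.413 tilt [ 0.03 -0.02 -0.06]
```

Call:
{"name": "step_arm", "arguments": {
  "plan": [
    {"tx": 0, "ty": 0.01, "tz": -0.006, "rx": 0, "ry": 0, "rz": 0, "grip": 5},
    {"tx": 0, "ty": 0.02, "tz": -0.006, "rx": 0, "ry": 0, "rz": 0, "grip": 5},
    {"tx": 0, "ty": 0.03, "tz": -0.006, "rx": 0, "ry": 0, "rz": 0, "grip": 5},
    {"tx": 0, "ty": 0.04, "tz": -0.006, "rx": 0, "ry": 0, "rz": 0, "grip": 5},
    {"tx": 0, "ty": 0.04, "tz": -0.006, "rx": 0, "ry": 0, "rz": 0, "grip": 5}
  ]
}}

```text
clock: 11.92
tcp_pos: [0.5356, 0.1399, 0.1806]
orientation: [[-0.997, -0.081, -0.0], [-0.081, 0.997, -0.0], [0.0, -0.0, -1.0]]
contact_force: [1.2, -3.8, 3.2]
width: 0.0114
grip_force: 60.7
```

```bash
python3 st.py
```

```text
11.925 local [ 0.0002 -0.0302  0.1806] F [ 0.87 -3.88  3.16] M [-1.875 -0.438  0.065] lever 0.483 tilt [ 0.02  0.   -0.05]
```

Call:
{"name": "step_arm", "arguments": {
  "plan": [
    {"tx": 0, "ty": 0.01, "tz": 0, "rx": 0, "ry": 0, "rz": 0, "grip": 5},
    {"tx": 0, "ty": 0.02, "tz": 0, "rx": 0, "ry": 0, "rz": 0, "grip": 5},
    {"tx": 0, "ty": 0.03, "tz": 0, "rx": 0, "ry": 0, "rz": 0, "grip": 5},
    {"tx": 0, "ty": 0.03, "tz": 0, "rx": 0, "ry": 0, "rz": 0, "grip": 5}
  ]
}}

```text
clock: 12.42
tcp_pos: [0.5356, 0.1404, 0.1806]
orientation: [[-0.997, -0.081, -0.0], [-0.081, 0.997, -0.002], [0.001, -0.002, -1.0]]
contact_force: [2.8, -9.6, 3.1]
width: 0.0112
grip_force: 60.7
```

```bash
python3 st.py
```

```text
12.425 local [ 0.0002 -0.0297  0.1806] F [ 2.06 -9.82  3.05] M [-3.938 -1.102  0.145] lever 0.401 tilt [ 0.11  0.03 -0.06]
```

Call:
{"name": "step_arm", "arguments": {
  "plan": [
    {"tx": 0, "ty": 0.01, "tz": 0, "rx": -0.02, "ry": 0, "rz": 0, "grip": 5},
    {"tx": 0, "ty": 0.015, "tz": 0, "rx": -0.04, "ry": 0, "rz": 0, "grip": 5},
    {"tx": 0, "ty": 0.015, "tz": 0, "rx": -0.04, "ry": 0, "rz": 0, "grip": 5},
    {"tx": 0, "ty": 0.015, "tz": 0, "rx": -0.04, "ry": 0, "rz": 0, "grip": 5}
  ]
}}

```text
clock: 12.92
tcp_pos: [0.5356, 0.1404, 0.1806]
orientation: [[-0.997, -0.082, -0.001], [-0.082, 0.997, 0.0], [0.001, 0.0, -1.0]]
contact_force: [5.6, -12.0, 2.3]
width: 0.011
grip_force: 60.9
```

```bash
python3 st.py; python3 look.py 6
```

```text
12.925 local [ 0.0002 -0.0297  0.1806] F [  4.58 -12.42   2.31] M [-5.57  -1.593  0.192] lever 0.449 tilt [-0.02  0.05 -0.06]
12.925 [0.5356 0.1404 0.1806] local [ 0.0002 -0.0297  0.1806] dyaw 0.06 [  5.56 -12.01   2.31] [-5.424 -2.036  0.192] 0.01102564644082401
```

View pics/m6.png

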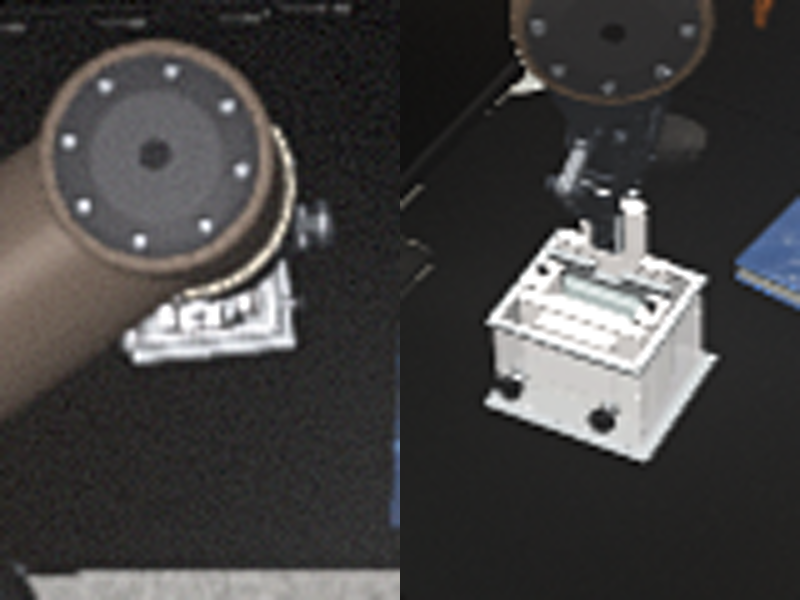

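The plate is down in the gap and the cassette's top edge, at about (605,285), sits against the core. I'll balance the tilt a little and press slightly firmer.

Call:
{"name": "step_arm", "arguments": {
  "plan": [
    {"tx": 0, "ty": 0.01, "tz": 0, "rx": 0.01, "ry": 0, "rz": 0, "grip": 5},
    {"tx": 0, "ty": 0.02, "tz": 0, "rx": 0.015, "ry": 0, "rz": 0, "grip": 5},
    {"tx": 0, "ty": 0.02, "tz": 0, "rx": 0.015, "ry": 0, "rz": 0, "grip": 5},
    {"tx": 0, "ty": 0.02, "tz": 0, "rx": 0.015, "ry": 0, "rz": 0, "grip": 5},
    {"tx": 0, "ty": 0.02, "tz": 0, "rx": 0.015, "ry": 0, "rz": 0, "grip": 5}
  ]
}}

```text
clock: 13.65
tcp_pos: [0.5355, 0.1409, 0.1806]
orientation: [[-0.997, -0.082, -0.001], [-0.082, 0.997, -0.002], [0.001, -0.002, -1.0]]
contact_force: [6.8, -15.5, 2.9]
width: 0.0113
grip_force: 61.1
```

```bash
python3 st.py; python3 - <<'E'
from h import *
pc=np.load('pc.npz')['pc']
p,d=shot('side','side7');shot('top','top7')
P=place([0,0,-pc[2]],cloud('side',d).reshape(-1,3)-[pc[0],pc[1],0])
a=np.load('side5.npz');Q=place([0,0,-pc[2]],cloud('side',a['d']).reshape(-1,3)-[pc[0],pc[1],0])
for q in(Q,P):
    k=(abs(q[:,0])<.044)&(q[:,2]>.0875)&(q[:,2]<.0925)&(q[:,1]<-.012)&(q[:,1]>-.03);print('cassette top y',k.sum(),np.percentile(q[k][:,1],[10,50,90]).round(4),'x-half/x+half',np.median(q[k&(q[:,0]<-.015)][:,1]).round(4),np.median(q[k&(q[:,0]>.015)][:,1]).round(4))
E
```

```text
13.65 local [ 0.0002 -0.0292  0.1806] F [  5.5  -16.03   2.87] M [-6.637 -1.884  0.16 ] lever 0.414 tilt [ 0.11  0.06 -0.07]
cassette top y 36 [-0.0265 -0.0215 -0.0176] x-half/x+half -0.0215 -0.0235
cassette top y 49 [-0.0274 -0.0214 -0.0157] x-half/x+half -0.019 -0.0214
```

Call:
{"name": "step_arm", "arguments": {
  "plan": [
    {"tx": 0, "ty": 0, "tz": 0, "rx": 0, "ry": 0, "rz": 0, "grip": 5},
    {"tx": 0, "ty": 0, "tz": 0, "rx": 0, "ry": 0, "rz": 0, "grip": 5},
    {"tx": 0, "ty": 0, "tz": 0, "rx": 0, "ry": 0, "rz": 0, "grip": 5},
    {"tx": 0, "ty": 0, "tz": 0, "rx": 0, "ry": 0, "rz": 0, "grip": 5}
  ]
}}

```text
clock: 14.25
tcp_pos: [0.5355, 0.1409, 0.1806]
orientation: [[-0.997, -0.082, -0.001], [-0.082, 0.997, -0.002], [0.001, -0.002, -1.0]]
contact_force: [5.8, -15.0, 2.1]
width: 0.0113
grip_force: 61.1
```

```bash
python3 st.py; python3 -c "
from workcell import ctrl; print(ctrl.sign_off())"
```

```text
14.25 local [ 0.0002 -0.0292  0.1806] F [  4.6  -15.43   2.13] M [-6.652 -1.928  0.2  ] lever 0.431 tilt [ 0.11  0.06 -0.07]
the job is handed in; nothing more can be done
None
```

I handed the job in at 14.25 s: the pressure plate is on the cell floor, still gripped and pushing the cassette towards the core at about 15 N; its position matches flush within about 1 mm, though I couldn't see the cassette's foot, and no verdict came back.

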